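# Hold the worktop pedal bin open, then ease its lid shut

## Task

I want to scrape my peelings into the small pedal bin, but somebody has stood a tin half under the paddle of its press lever, so the lever cannot go down. Push the tin sideways along the worktop, to whichever side you like, until there is a good 5 cm of sideways room between it and the paddle, leaving it standing and never lifting it. Then press the paddle right down with the fingertips so that the lid stands fully open, keep it open for a good three seconds while I scrape, and let the lever come up slowly so that the lid closes fully without slamming; do not touch the lid, and leave everything else where it stands.

Things in the scene. Friction and masses are not known exactly. Their poses are not given: they have to be found in the camera images.
- bin: Round worktop pedal bin, steel with black plinth and rim, 178 mm across, 193 mm high to the top of its domed lid; fixed to the worktop. Origin: on its upright axis, at the worktop (z = 0). Its own -x is its front, where the lever comes out at the foot; +x its back, where the lid hinges (a 44 mm wide rod cover runs up the back, to x = 98 mm; its hinge reaches x = 107 mm); z up.
- lever_pad (a point): Middle of the top face of the lever's paddle: a black ribbed plate 46 mm wide (along the bin's y), 44 mm deep, 7 mm thick, on a 22 mm wide flat steel arm out of the foot of the bin's front. At rest: 74 mm above the worktop, 158 mm in front of the bin's axis (69 mm in front of its wall), sloping 0.33 rad, outer edge 7 mm higher. Pressed right down: 26 mm above the worktop, nearly level.
- bin_lever (a joint): Turn of the lever about a level axis (the bin's y) inside the plinth, 50 mm in front of the bin's axis and 32 mm above the worktop. 0 = at rest (paddle up), 0.42 rad = pressed right down on its stop. Starting it takes about 6 to 9 N on the paddle, less farther down; it comes back up by the lid's weight.
- bin_lid (a joint): Opening angle of the lid: 0 = shut, 1.30 rad = fully open. A linkage turns it 3.1 rad for each rad of the lever. It is not damped: it falls shut hard if the lever is let go.
- lid_front (a point): Middle of the lid's front edge, on the front of the rim when shut, 168 mm above the worktop.
- tin: Loose round food tin with a white and red label, 75 mm across, 58 mm high, 0.2 to 0.33 kg, standing upright in front of the bin with its back 20 mm or so under the outer edge of the paddle (about 8 mm below it). A fixed chopping board 22 mm high lies to the right (y below -0.24): where the bin stands far right, there is more room on the left. Origin: centre of its underside; z up.
- salt_shaker: Bystander: salt shaker, 44 mm across, 90 mm high, to the bin's front right. Origin: centre of its underside.
- jam_jar: Bystander: glass jam jar with red lid, 65 mm across, 86 mm high, to the bin's front left. Origin: centre of its underside.
- mug_tea: Bystander: dark mug with a handle, 88 mm across, 106 mm high; with its handle 126 mm long. Origin: middle of its footprint.
- peg: Bystander: wooden clothes peg lying flat, 72 x 15 x 12 mm, long along its y. Origin: centre of its underside.
- scissors: Bystander: orange-handled scissors lying flat, 199 x 87 x 9 mm, long along y. Origin: centre of its underside.
- tape_roll: Bystander: roll of tape lying flat, 104 mm across, 25 mm high. Origin: centre of its underside.
Mind the look-alikes: they are no part of the job. Leave any orange look-alike of the tin alone.

How it is judged (in metres and radians):
On the way, in this order (a step that is already met when the one before it is completed fails the run):
1. the tin has been pushed to one side of the lever, standing, with room between ((y of tin in the frame of bin above 0.1 m or y of tin in the frame of bin below -0.1 m) and angle between tin's own z axis and vertical below 0.1 rad and value of joint bin_lid below 0.2 rad), for 0.2 s.
2. the lever is held down with the lid fully open for three seconds (value of joint bin_lid above 1.17 rad and contact force between the fingers and bin_lever above 0.3 N), for 2.6 s.
At the end, for the whole second after the job is handed in: The lid is shut (under 0.04 rad) and at rest, and the tin stands upright on the worktop with its middle more than 100 mm to one side of the lever's centre line (about 4 cm or more clear of the paddle), at rest (value of joint bin_lid below 0.04 rad and velocity of joint bin_lid above -0.05 rad/s and (y of tin in the frame of bin above 0.1 m or y of tin in the frame of bin below -0.1 m) and angle between tin's own z axis and vertical below 0.1 rad and height (world z) of tin below 0.006 m and linear speed of tin below 0.02 m/s); the robot touches nothing.
It fails at once if the lid slams: over the last 0.5 rad it closes faster than 1.8 rad/s (front edge about 0.33 m/s) (value of joint bin_lid below 0.5 rad and velocity of joint bin_lid below -1.8 rad/s).
It fails at once if the robot touches the lid instead of working the lever (contact force between any of the fingers, the arm and bin_lid above 0.5 N).
It fails at once if the tin is lifted off the worktop or tipped (height (world z) of tin above 0.012 m or angle between tin's own z axis and vertical above 0.3 rad).
It fails at once if one of the other things is moved by more than 2.5 cm or tipped (distance of any of salt_shaker, jam_jar, mug_tea, peg, scissors, tape_roll from where it was at the start of the episode above 0.025 m or angle between any of salt_shaker, jam_jar, mug_tea, peg, scissors, tape_roll's own z axis and vertical above 0.4 rad).
It also fails if it takes over 58 s, if anything falls off the work surface, if the arm or the gripper's body presses on something with over 40 N, if the wrist force passes 120 N, or if a joint passes its speed limit or range.

## Robot

A 6-joint arm with a two-finger parallel gripper is mounted at the origin on a cart in front of the work surface, level with it; the furniture and walls round the work are solid. World frame = base frame: x ahead of the robot, y to its left, z up, the work surface at z = 0. Lengths are in mm, angles in degrees, forces in N, time in s.
With the tool pointing down it reaches from about 300 to 850 mm from the base axis. Payload 4.2 kg.
Tool frame: the origin (TCP) lies at the very end of the fingers, on their centre line; the grasp point (between the pads) lies 19 mm behind it (env.grasp_offset is the distance from the TCP to the grasp point, in mm); z points along the fingers, y is the line along which they close (so a half turn about z gives the same grasp; the last joint's range is limited). The gripper opens to 91 mm and grips with 3 to 60 N. Pads are 32 mm wide; open, the fingers measure 118 mm over their backs; the gripper's body (76 mm by 178 mm) begins 60 mm behind the grasp point.
Start: joints at [70.13, 18.312, 89.639, -0, 72.044, -1.146], TCP at [184.586, 544.584, 213.976] pointing down, gripper open.
Joint ranges: [-177.97, 177.97], [-48.28, 115.42], [12.27, 149.76], [-77.06, 257.06], [2.81, 150.46], [-146.56, 146.56]. Speed limits (degrees/s): [147.25, 147.25, 180, 180, 180, 180].

## Interface

Orientations are given as [roll, pitch, yaw] about the fixed x, y, z axes, in that order (R = Rz(yaw) Ry(pitch) Rx(roll)).
In Python, from workcell import env, eyes gives the robot as it stands.
- The arm moves only by the tool send_rows, never from a script. Its arguments are lists of equal length, an entry for each row: "grip": the opening, from -1 (shut) to 1 (fully open), so that 0 is half open; "xyz": the shift along the world's x, y, z in m, a list of three; "yaw": the turn about the world's z in degrees. A call has 1 to 8 rows; each row is the pose to reach, as a shift and turn from the pose commanded when the call began; what a row does not reach only later rows make up. A row lasts 1/12 s, in which the tool goes at most 41.7 mm and 7.16 degrees, less where a joint would pass 70% of its speed; a pose out of reach is approached as far as the arm can. A call with a gripper value outside its range is refused whole. The fingers move at their own pace and stop on an object; "grip_force" is the grip in N (left out, the last holds). Time passes only in rows, so rows that repeat a pose let the fingers close. It gives the time, the measured TCP pose, the force, the opening and the grip force at its end, in the units of the state.
- env.state(): the state, without advancing time (a new reading comes with each control period).
- eyes.grab_frame(name): name is "side" or "top"; returns a dict with "frame" (400x640x3 uint8, red, green, blue), "fx", "fy", "cx", "cy" (pixels), "pose" (4x4, takes a point from camera to world coordinates). Camera axes: x right, y down, z forward; pixel columns grow to the right and rows downward; lengths in mm; the calibration is good to about 2 mm. A picture is of the moment at which its call begins. There is no depth.
- env.job_done(): hands the job in; it is judged then, once.
The state is a dict: "time_s": time; "qpos": joint angles; "qvel": joint speeds; "effort": joint torques, N m; "ee_pos": TCP position; "ee_rot": TCP orientation; "force": force on the tool from outside, world axes, zero at the start; "torque": the same for the moment, N m; "gripper_width": finger opening in mm; "gripper_force": force on a finger pad.
Only numpy, scipy, OpenCV 4.12 (cv2) and the standard library are available. Lean on these libraries where they do the work, as an engineer would, in place of code of your own. Each camera call takes 0.05 s, during which the arm holds its last target. There are 200 camera calls.

## Working session

There is one attempt and no reset: what is moved stays moved. The work goes in short steps, Python scripts to look and compute and a tool call to move; the robot and the scene stay as the last step left them, time stands still between calls to the robot, and variables do not carry over. Pictures are saved under pics/ and viewed, at most 10 in all, crops included, and the job is handed in when it is done.

Besides the shell and the picture viewer there is one more tool, called after "Request:" by a JSON object that holds its "fn" and its "kwargs", one argument or row to a line. send_rows: Moves the arm, as the interface text tells. Its arguments: {"type":"object","properties":{"grip":{"type":"array"},"xyz":{"type":"array"},"yaw":{"type":"array"},"grip_force":{"type":"number"}},"required":["grip","xyz","yaw"]}

```bash
mkdir -p pics; ls; cat > h.py <<'E'
import numpy as np, cv2
from workcell import env, eyes
def grab(n,save=None):
    f=eyes.grab_frame(n)
    if save: cv2.imwrite('pics/'+save,cv2.cvtColor(f['frame'],cv2.COLOR_RGB2BGR))
    return f
def ray(f,u,v):
    P=np.array(f['pose']); d=P[:3,:3]@np.array([(u-f['cx'])/f['fx'],(v-f['cy'])/f['fy'],1]); return P[:3,3],d
def onz(f,u,v,z):
    o,d=ray(f,u,v); return o+d*(z-o[2])/d[2]
def proj(f,p):
    P=np.array(f['pose']); c=P[:3,:3].T@(np.array(p)-P[:3,3]); return c[0]/c[2]*f['fx']+f['cx'],c[1]/c[2]*f['fy']+f['cy']
E
python3 - <<'E'
from h import *
for n in('top','side'):
    f=grab(n,n+'0.png'); print(n,f['fx'],f['cx'],f['cy'],np.round(f['pose'],3).tolist())
print(env.state())
E
```

```text
pics
top 491.8457783031462 325.2206504012584 196.56286131443576 [[0.024, -0.986, 0.166, 369.181], [-1.0, -0.026, -0.009, 32.038], [0.013, -0.166, -0.986, 1520.88], [0.0, 0.0, 0.0, 1.0]]
side 422.7843487153709 319.3423541872352 199.89117267183127 [[-0.996, -0.07, 0.064, 532.361], [-0.092, 0.566, -0.819, 993.442], [0.021, -0.822, -0.57, 800.423], [0.0, 0.0, 0.0, 1.0]]
{'time_s': 0.1, 'qpos': array([ 7.01299782e+01,  1.83472212e+01,  8.96999639e+01, -9.19697835e-05,
        7.20441640e+01, -1.14495573e+00]), 'qvel': array([-0.06773393, -0.09696525, -0.11337983, -0.09783978, -0.13385049,
        0.00654157]), 'effort': array([ 3.23235681e-04, -4.13332450e+01, -2.32512599e+01,  7.29032233e-02,
        4.21290763e-02, -6.34322487e-05]), 'ee_pos': array([184.42533305, 544.13664598, 213.20823389]), 'ee_rot': array([-1.79908667e+02, -1.73790234e-03,  1.61274961e+02]), 'force': array([0.35704973, 0.12803021, 0.16614965]), 'torque': array([-0.01019322, -0.01624413, -0.00445329]), 'gripper_force': 0.0, 'gripper_width': 91.09512782429434}
```

View pics/top0.png

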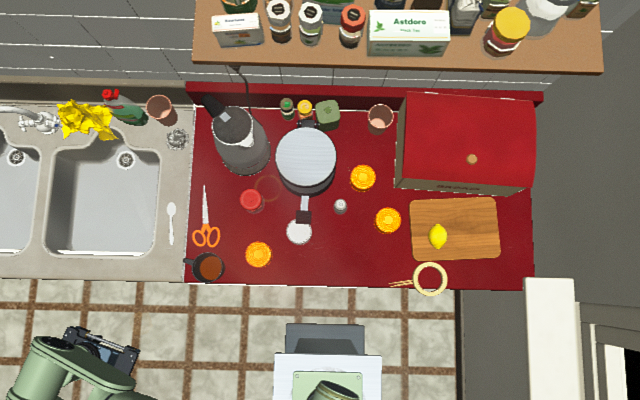

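View pics/side0.png

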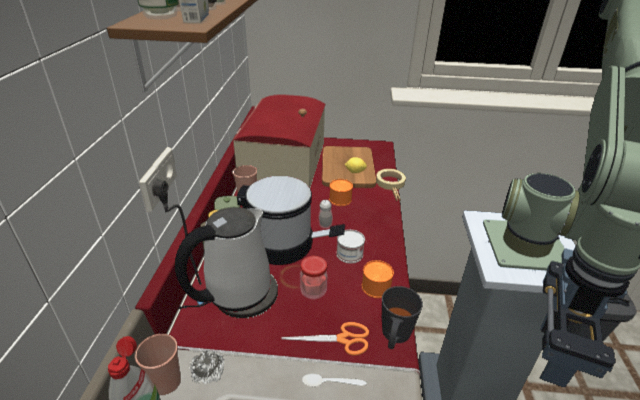

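The top view shows the bin at about (305,160), the paddle at (304,216) and the white tin at (298,232). The salt shaker is at (340,206), the jam jar at (251,201), and the orange look-alike tins at (258,254), (388,220) and (363,177). The tin meant is the white and red one under the paddle, so I'll measure it and confirm it in an enlarged crop.

```bash
python3 - <<'E'
from h import *
f=grab('top'); im=f['frame']; hsv=cv2.cvtColor(im,cv2.COLOR_RGB2HSV); s=grab('side')
def blob(mask,x0,y0,x1,y1):
    m=np.zeros_like(mask); m[y0:y1,x0:x1]=mask[y0:y1,x0:x1]
    n,l,st,c=cv2.connectedComponentsWithStats(m.astype(np.uint8)); i=1+np.argmax(st[1:,4]); return c[i],st[i]
grey=(hsv[...,1]<70)&(hsv[...,2]>100)
dark=(hsv[...,2]<60)&(hsv[...,1]<120)
org=(hsv[...,0]>8)&(hsv[...,0]<25)&(hsv[...,1]>150)&(hsv[...,2]>150)
for n,m,b,z in[('lid',grey,(270,125,340,195),180),('paddle',dark,(290,207,318,224),74),('tin',grey,(280,215,316,250),58),('salt',grey,(330,195,350,215),90),('orA',org,(240,238,275,270),58),('orB',org,(370,205,405,235),58),('orC',org,(345,160,380,195),58)]:
    c,st=blob(m,*b); print(n,c.round(1),st,onz(f,*c,z).round(1))
for n,u,v,z in[('jam',251,199,86),('mug',209,267,106),('boardleft',411,240,22),('arm',305,203,60)]: print(n,onz(f,u,v,z).round(1))
a=cv2.resize(im[130:280,230:400],None,fx=3.5,fy=3.5,interpolation=cv2.INTER_CUBIC)
cv2.imwrite('pics/c1.png',a[...,::-1])
b=cv2.resize(s['frame'][160:310,250:420],None,fx=3.5,fy=3.5,interpolation=cv2.INTER_CUBIC)
cv2.imwrite('pics/c2.png',b[...,::-1])
E
```

```text
lid [305.2 156. ] [ 275  127   61   59 2839] [708.8  79.2 180. ]Traceback (most recent call last):
  File "<stdin>", line 10, in <module>
  File "<stdin>", line 5, in blob
    return _wrapfunc(a, 'argmax', axis=axis, out=out, **kwds)
    return bound(*args, **kwds)
ValueError: attempt to get argmax of an empty sequence
```

```bash
python3 - <<'E'
from h import *
f=grab('top'); im=f['frame']; hsv=cv2.cvtColor(im,cv2.COLOR_RGB2HSV); s=grab('side')
def blob(mask,x0,y0,x1,y1):
    m=np.zeros_like(mask); m[y0:y1,x0:x1]=mask[y0:y1,x0:x1]
    n,l,st,c=cv2.connectedComponentsWithStats(m.astype(np.uint8))
    if n<2: return np.array([0,0]),None
    i=1+np.argmax(st[1:,4]); return c[i],st[i]
grey=(hsv[...,1]<70)&(hsv[...,2]>100)
dark=(hsv[...,0:3].max(2)<110)&(im.max(2)<70)
org=(hsv[...,0]>8)&(hsv[...,0]<25)&(hsv[...,1]>150)&(hsv[...,2]>150)
print(im[216,300:310].tolist())
dark=im[...,0]<75
for n,m,b,z in[('paddle',dark,(290,207,318,226),74),('tin',grey,(280,215,316,250),58),('salt',grey,(330,195,350,215),90),('orA',org,(240,238,275,270),58),('orB',org,(370,205,405,235),58),('orC',org,(345,160,380,195),58)]:
    c,st=blob(m,*b); print(n,c.round(1),st,onz(f,*c,z).round(1))
for n,u,v,z in[('jam',251,199,86),('mug',209,267,106),('boardleft',411,240,22)]: print(n,onz(f,u,v,z).round(1))
a=cv2.resize(im[130:280,230:400],None,fx=3.5,fy=3.5,interpolation=cv2.INTER_CUBIC)
cv2.imwrite('pics/c1.png',a[...,::-1])
b=cv2.resize(s['frame'][160:310,250:420],None,fx=3.5,fy=3.5,interpolation=cv2.INTER_CUBIC)
cv2.imwrite('pics/c2.png',b[...,::-1])
E
```

```text
[[79, 55, 55], [80, 57, 55], [75, 52, 50], [81, 56, 55], [77, 53, 53], [79, 58, 54], [74, 51, 51], [76, 55, 52], [76, 54, 54], [73, 53, 55]]
paddle [307.4 213.9] [303 211   8   8  24] [559.7  70.9  74. ]
tin [298.4 232.2] [286 219  26  26 472] [506.1  96.4  58. ]
salt [339.9 205.3] [334 199  12  14 130] [585.5 -24.4  90. ]
orA [257.9 254.1] [245 241  27  27 538] [438.4 213.6  58. ]
orB [387.7 219.8] [374 207  27  27 428] [ 550.2 -169.7   58. ]
orC [362.6 176.6] [350 165  26  25 410] [680.3 -93.1  58. ]
jam [598.  238.2  86. ]
mug [396.2 344.7 106. ]
boardleft [ 494.3 -246.1   22. ]
```

View pics/c1.png

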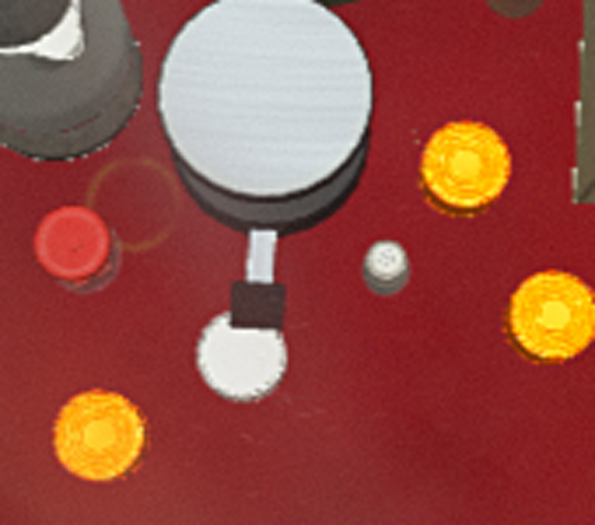

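View pics/c2.png

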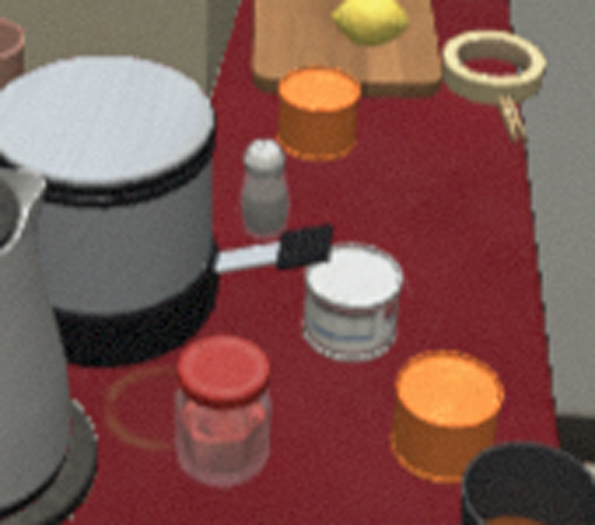

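Crop 1 shows the white tin at (242,355) under the paddle at (258,305), with three plain orange look-alikes away to the sides. Crop 2 shows the label on the white tin. In world coordinates the tin is at about (506,96), the paddle at (550,82) and the bin axis at (709,79). On the left an orange tin is in the way, so I'll push right, keeping clear of the salt shaker at (585,-24). The fingers will straddle the tin along y, in front of the paddle edge.

Request:
{"fn": "send_rows", "kwargs": {
  "grip": [1,1,1,1,1,1,1,1],
  "xyz": [
    [0.022,-0.032,0],
    [0.044,-0.064,0],
    [0.066,-0.096,0],
    [0.088,-0.128,0],
    [0.11,-0.16,0],
    [0.132,-0.192,0],
    [0.154,-0.224,0],
    [0.158,-0.224,0]
  ],
  "yaw": [3,6,9,12,15,18,18.7,18.7]
}}

```text
time_s: 0.97
ee_pos: [344.8, 315.7, 214.2]
ee_rot: [-179.8, 0.1, 179.7]
force: [0.0, -0.6, 0.5]
gripper_width: 91.1
gripper_force: 0.0
```

Request:
{"fn": "send_rows", "kwargs": {
  "grip": [1,1,1,1,1,1,1,1],
  "xyz": [
    [0.022,-0.032,0],
    [0.044,-0.064,0],
    [0.066,-0.096,0],
    [0.088,-0.128,0],
    [0.11,-0.16,0],
    [0.132,-0.192,0],
    [0.154,-0.224,0],
    [0.157,-0.224,0]
  ],
  "yaw": [0,0,0,0,0,0,0,0]
}}

```text
time_s: 1.63
ee_pos: [502.9, 92.2, 213.9]
ee_rot: [-179.9, 0.1, 179.7]
force: [-0.2, 0.9, -0.1]
gripper_width: 91.2
gripper_force: 0.0
```

Request:
{"fn": "send_rows", "kwargs": {
  "grip": [1,1,1,1,1,1],
  "xyz": [
    [0,0,-0.02],
    [0,0,-0.05],
    [0,0,-0.08],
    [0,0,-0.1],
    [0,0,-0.1],
    [0,0,-0.1]
  ],
  "yaw": [0,0,0,0,0,0]
}}

```text
time_s: 2.13
ee_pos: [499.1, 97.2, 113.5]
ee_rot: [180.0, -0.1, 180.0]
force: [-0.2, 1.0, 1.2]
gripper_width: 91.0
gripper_force: 0.0
```

```bash
python3 - <<'E'
from h import *
s=grab('side'); f=grab('top'); st=env.state()
print(st['time_s'],st['ee_pos'].round(1),st['ee_rot'].round(2),st['force'].round(2))
for z in(0,58): print(z,[np.round(proj(s,(506+dx,96+dy,z)),1).tolist() for dx,dy in((0,0),(37,0),(-37,0))])
a=cv2.resize(s['frame'][130:330,230:450],None,fx=2.7,fy=2.7,interpolation=cv2.INTER_CUBIC)
cv2.imwrite('pics/c3.png',a[...,::-1])
E
```

```text
2.2333 [500.8  97.3 115.4] [1.7996e+02 1.6000e-01 1.8000e+02] [ 0.14 -1.02  0.61]
0 [[352.1, 253.7], [339.0, 252.7], [365.3, 254.8]]
58 [[353.5, 237.9], [340.0, 236.8], [367.1, 238.9]]
```

View pics/c3.png

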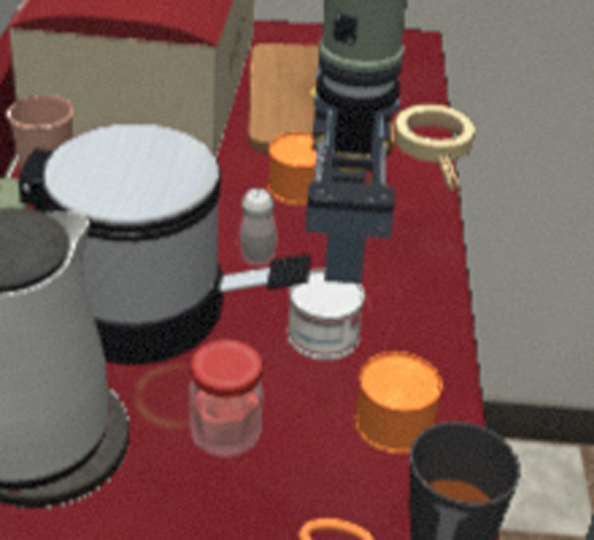

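The crop shows the fingers above the tin, straddling it in y and in front of the paddle, with its end at crop (290,270). I'll go down beside the tin now.

Request:
{"fn": "send_rows", "kwargs": {
  "grip": [1,1,1,1,1,1,1,1],
  "xyz": [
    [0,-0.001,-0.015],
    [0,-0.002,-0.03],
    [0,-0.002,-0.043],
    [0,-0.002,-0.055],
    [0,-0.002,-0.067],
    [0,-0.002,-0.079],
    [0,-0.002,-0.09],
    [0,-0.002,-0.09]
  ],
  "yaw": [0,0,0,0,0,0,0,0]
}}

```text
time_s: 2.9
ee_pos: [499.7, 94.8, 23.9]
ee_rot: [180.0, -0.0, 180.0]
force: [0.6, -0.9, -0.1]
gripper_width: 91.2
gripper_force: 0.0
```

Request:
{"fn": "send_rows", "kwargs": {
  "grip": [0.8,0.8,0.8,0.8,0.8,0.8,0.8,0.8],
  "xyz": [
    [0,-0.002,0],
    [0,-0.004,0],
    [0,-0.008,0],
    [0,-0.012,0],
    [0,-0.016,0],
    [0,-0.022,0],
    [0,-0.028,0],
    [0,-0.034,0]
  ],
  "yaw": [0,0,0,0,0,0,0,0]
}}

```text
time_s: 3.57
ee_pos: [499.7, 60.0, 24.2]
ee_rot: [180.0, 0.0, 180.0]
force: [0.2, 1.9, 1.8]
gripper_width: 82.3
gripper_force: 1.4
```

Request:
{"fn": "send_rows", "kwargs": {
  "grip": [0.8,0.8,0.8,0.8,0.8,0.8,0.8,0.8],
  "xyz": [
    [0,-0.006,0],
    [0,-0.012,0],
    [0,-0.018,0],
    [0,-0.024,0],
    [0,-0.03,0],
    [0,-0.036,0],
    [0,-0.042,0],
    [0,-0.048,0]
  ],
  "yaw": [0,0,0,0,0,0,0,0]
}}

```text
time_s: 4.23
ee_pos: [499.5, 12.0, 23.9]
ee_rot: [180.0, -0.0, 180.0]
force: [-0.3, 2.5, 2.0]
gripper_width: 82.4
gripper_force: 1.5
```

Request:
{"fn": "send_rows", "kwargs": {
  "grip": [0.8,0.8,0.8,0.8,0.8,0.8,0.8,0.8],
  "xyz": [
    [0,-0.006,0],
    [0,-0.013,0],
    [0,-0.02,0],
    [0,-0.028,0],
    [0,-0.036,0],
    [0,-0.044,0],
    [0,-0.05,0],
    [0,-0.055,0]
  ],
  "yaw": [0,0,0,0,0,0,0,0]
}}

```text
time_s: 4.9
ee_pos: [499.5, -43.3, 23.9]
ee_rot: [180.0, -0.0, 179.9]
force: [-0.6, 3.0, 1.4]
gripper_width: 82.0
gripper_force: 1.4
```

Request:
{"fn": "send_rows", "kwargs": {
  "grip": [1,1,1,1,1,1],
  "xyz": [
    [0,0,0],
    [0,0,0],
    [0,0.002,0],
    [0,0.004,0],
    [0,0.004,0],
    [0,0.004,0]
  ],
  "yaw": [0,0,0,0,0,0]
}}

```text
time_s: 5.4
ee_pos: [499.5, -38.1, 23.9]
ee_rot: [-180.0, -0.0, -180.0]
force: [-0.4, -0.8, -0.1]
gripper_width: 91.0
gripper_force: 0.0
```

```bash
python3 - <<'E'
from h import *
s=grab('side'); f=grab('top'); st=env.state()
print(st['time_s'],st['ee_pos'].round(1),st['force'].round(2),st['gripper_width'])
a=cv2.resize(s['frame'][130:330,230:450],None,fx=2.7,fy=2.7,interpolation=cv2.INTER_CUBIC)
cv2.imwrite('pics/c4.png',a[...,::-1])
E
```

```text
5.5 [499.6 -38.2  23.9] [-0.07 -0.18 -0.71] 91.4812323432548
```

View pics/c4.png

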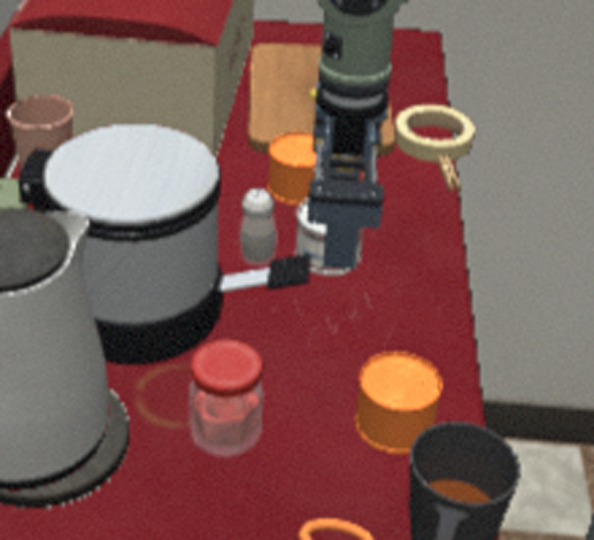

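The tin stands at crop (325,235), still upright between the fingers and clear of the salt shaker at (258,225). I'll rise straight up, then move back over towards the paddle while closing the gripper.

Request:
{"fn": "send_rows", "kwargs": {
  "grip": [1,1,1,1,1,1,1,1],
  "xyz": [
    [0,0,0.008],
    [0,0,0.02],
    [0,0,0.035],
    [0,0,0.055],
    [0,0,0.08],
    [0,0,0.11],
    [0,0,0.13],
    [0,0,0.13]
  ],
  "yaw": [0,0,0,0,0,0,0,0]
}}

```text
time_s: 6.17
ee_pos: [502.5, -38.7, 159.0]
ee_rot: [-179.9, 0.6, 180.0]
force: [-0.1, -0.2, -0.1]
gripper_width: 91.1
gripper_force: 0.0
```

Request:
{"fn": "send_rows", "kwargs": {
  "grip": [-1,-1,-1,-1,-1,-1,-1,-1],
  "xyz": [
    [-0.04,0.02,0],
    [-0.08,0.04,0],
    [-0.11,0.06,0],
    [-0.12,0.09,0],
    [-0.12,0.12,0],
    [-0.12,0.12,0],
    [-0.12,0.12,0],
    [-0.12,0.12,0]
  ],
  "yaw": [0,0,0,0,0,0,0,0]
}}

```text
time_s: 6.83
ee_pos: [379.5, 81.2, 153.8]
ee_rot: [-180.0, -0.0, -180.0]
force: [-0.1, -0.2, 0.1]
gripper_width: 41.1
gripper_force: 0.0
```

```bash
python3 - <<'E'
from h import *
f=grab('top'); im=f['frame']; hsv=cv2.cvtColor(im,cv2.COLOR_RGB2HSV); st=env.state()
print(st['time_s'],st['ee_pos'].round(1),st['gripper_width'])
a=cv2.resize(im[130:280,230:400],None,fx=3.5,fy=3.5,interpolation=cv2.INTER_CUBIC)
cv2.imwrite('pics/c5.png',a[...,::-1])
grey=((hsv[...,1]<70)&(hsv[...,2]>100)).astype(np.uint8); pad=((im[...,0]<95)&(hsv[...,1]<110)).astype(np.uint8)
for n,m,b,z in(('tin',grey,(320,210,370,260),58),('arm',grey,(290,190,320,212),58),('salt',grey,(330,190,352,213),90),('pad',pad,(290,206,320,230),74)):
    k=np.zeros_like(m);k[b[1]:b[3],b[0]:b[2]]=m[b[1]:b[3],b[0]:b[2]]
    N,l,S,c=cv2.connectedComponentsWithStats(k)
    for i in range(1,N):
        if S[i,4]>15: print(n,S[i],c[i].round(1),onz(f,*c[i],z).round(1))
for p in((303.7,217.1,74),): print(onz(f,*p).round(1))
E
```

```text
6.8833 [379.6  80.9 153.8] 36.62124416248358
tin [336 210   9   3  17] [340.6 210.5] [574.5 -28.   58. ]
tin [332 220  26  26 523] [344.3 232.4] [508.9 -40.3  58. ]
arm [300 195   9  16 119] [303.9 202.9] [594.6  82.7  58. ]
salt [334 199  12  14 129] [339.9 205.3] [585.5 -24.5  90. ]
pad [296 211  15  13 189] [303.  216.9] [550.3  83.6  74. ]
[549.8  81.5  74. ]
```

View pics/c5.png

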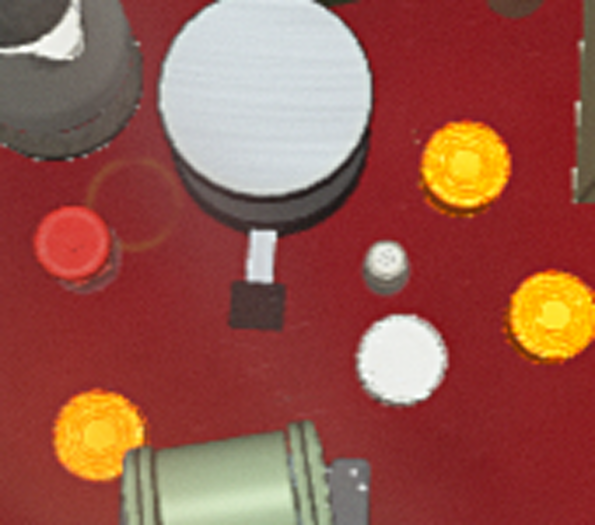

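The tin now stands at crop (402,360), world (509,-40), about 124 mm right of the lever line, which leaves roughly 6 cm of room. The paddle is at (550,83) and nothing else has moved. Next I'll press the paddle with the fingers shut.

Request:
{"fn": "send_rows", "kwargs": {
  "grip": [-1,-1,-1,-1,-1,-1,-1,-1],
  "xyz": [
    [0.03,0.001,0],
    [0.065,0.002,0],
    [0.1,0.002,0],
    [0.135,0.002,0],
    [0.155,0.002,0],
    [0.165,0.002,0],
    [0.165,0.002,-0.02],
    [0.165,0.002,-0.03]
  ],
  "yaw": [0,0,0,0,0,0,0,0]
}}

```text
time_s: 7.55
ee_pos: [543.8, 82.2, 122.2]
ee_rot: [-180.0, -0.2, 179.9]
force: [-0.7, -0.3, 0.4]
gripper_width: 0.5
gripper_force: 0.0
```

Request:
{"fn": "send_rows", "kwargs": {
  "grip": [-1,-1,-1,-1,-1,-1,-1,-1],
  "xyz": [
    [0,0,-0.01],
    [0,0,-0.02],
    [0,0,-0.03],
    [0,0,-0.036],
    [0,0,-0.04],
    [0,0,-0.044],
    [0,0,-0.048],
    [0,0,-0.052]
  ],
  "yaw": [0,0,0,0,0,0,0,0]
}}

```text
time_s: 8.22
ee_pos: [542.7, 83.7, 72.5]
ee_rot: [180.0, -0.2, 180.0]
force: [-5.1, 0.3, 6.9]
gripper_width: 0.4
gripper_force: 3.4
```

Request:
{"fn": "send_rows", "kwargs": {
  "grip": [-1,-1,-1,-1,-1,-1,-1,-1],
  "xyz": [
    [0,0,-0.004],
    [0,0,-0.008],
    [0,0,-0.012],
    [0,0,-0.016],
    [0,0,-0.02],
    [0,0,-0.024],
    [0,0,-0.027],
    [0,0,-0.03]
  ],
  "yaw": [0,0,0,0,0,0,0,0]
}}

```text
time_s: 8.88
ee_pos: [544.5, 83.7, 41.7]
ee_rot: [180.0, -0.0, 180.0]
force: [-2.1, 0.3, 2.1]
gripper_width: 0.6
gripper_force: 1.5
```

Request:
{"fn": "send_rows", "kwargs": {
  "grip": [-1,-1,-1,-1,-1,-1,-1,-1],
  "xyz": [
    [0,0,-0.003],
    [0,0,-0.006],
    [0,0,-0.009],
    [0,0,-0.011],
    [0,0,-0.013],
    [0,0,-0.015],
    [0,0,-0.016],
    [0,0,-0.016]
  ],
  "yaw": [0,0,0,0,0,0,0,0]
}}

```text
time_s: 9.55
ee_pos: [545.1, 83.6, 27.3]
ee_rot: [180.0, 0.1, 180.0]
force: [-3.5, 0.1, 11.2]
gripper_width: 0.7
gripper_force: 5.4
```

Request:
{"fn": "send_rows", "kwargs": {
  "grip": [-1,-1,-1,-1],
  "xyz": [
    [0,0,-0.001],
    [0,0,-0.002],
    [0,0,-0.002],
    [0,0,-0.002]
  ],
  "yaw": [0,0,0,0]
}}

```text
time_s: 9.88
ee_pos: [545.1, 83.6, 27.0]
ee_rot: [180.0, 0.1, 180.0]
force: [-6.7, 0.5, 22.2]
gripper_width: 0.0
gripper_force: 11.3
```

```bash
python3 - <<'E'
from h import *
s=grab('side'); st=env.state()
print(st['time_s'],st['ee_pos'].round(1),st['force'].round(2))
a=cv2.resize(s['frame'][80:330,180:450],None,fx=2.3,fy=2.3,interpolation=cv2.INTER_CUBIC)
cv2.imwrite('pics/c6.png',a[...,::-1])
E
```

```text
9.9333 [545.1  83.6  26.9] [-7.52 -0.48 20.78]
```

View pics/c6.png

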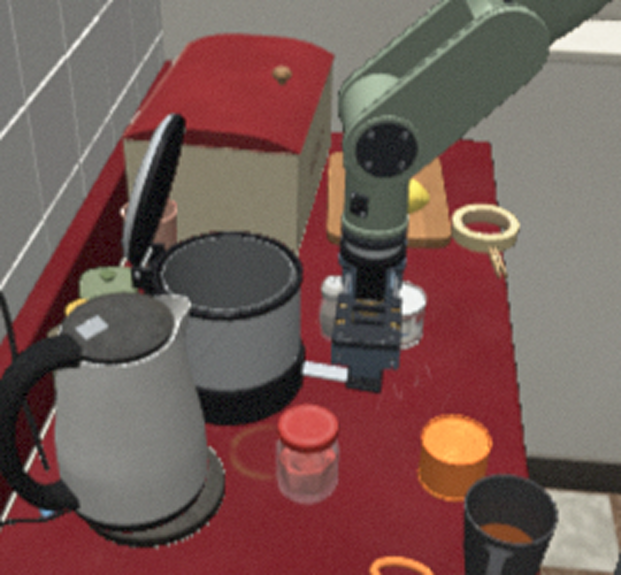

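The lid stands fully open at crop (155,185), and the lever is on its stop (21 N with no further travel). I'll hold it for about 4 s.

Request:
{"fn": "send_rows", "kwargs": {
  "grip": [-1,-1,-1,-1,-1,-1,-1,-1],
  "xyz": [
    [0,0,0],
    [0,0,0],
    [0,0,0],
    [0,0,0],
    [0,0,0],
    [0,0,0],
    [0,0,0],
    [0,0,0]
  ],
  "yaw": [0,0,0,0,0,0,0,0]
}}

```text
time_s: 10.6
ee_pos: [545.1, 83.6, 27.0]
ee_rot: [180.0, 0.1, 180.0]
force: [-8.2, -0.6, 22.0]
gripper_width: 0.1
gripper_force: 11.2
```

Request:
{"fn": "send_rows", "kwargs": {
  "grip": [-1,-1,-1,-1,-1,-1,-1,-1],
  "xyz": [
    [0,0,0],
    [0,0,0],
    [0,0,0],
    [0,0,0],
    [0,0,0],
    [0,0,0],
    [0,0,0],
    [0,0,0]
  ],
  "yaw": [0,0,0,0,0,0,0,0]
}}

```text
time_s: 11.27
ee_pos: [545.1, 83.6, 26.9]
ee_rot: [180.0, 0.1, 180.0]
force: [-7.7, -0.6, 22.0]
gripper_width: 0.4
gripper_force: 11.2
```

Request:
{"fn": "send_rows", "kwargs": {
  "grip": [-1,-1,-1,-1,-1,-1,-1,-1],
  "xyz": [
    [0,0,0],
    [0,0,0],
    [0,0,0],
    [0,0,0],
    [0,0,0],
    [0,0,0],
    [0,0,0],
    [0,0,0]
  ],
  "yaw": [0,0,0,0,0,0,0,0]
}}

```text
time_s: 11.93
ee_pos: [545.1, 83.6, 26.9]
ee_rot: [180.0, 0.1, 180.0]
force: [-7.2, -1.4, 22.1]
gripper_width: 0.4
gripper_force: 11.2
```

Request:
{"fn": "send_rows", "kwargs": {
  "grip": [-1,-1,-1,-1,-1,-1,-1,-1],
  "xyz": [
    [0,0,0],
    [0,0,0],
    [0,0,0],
    [0,0,0],
    [0,0,0],
    [0,0,0],
    [0,0,0],
    [0,0,0]
  ],
  "yaw": [0,0,0,0,0,0,0,0]
}}

```text
time_s: 12.6
ee_pos: [545.1, 83.6, 26.9]
ee_rot: [180.0, 0.1, 180.0]
force: [-6.8, -0.6, 21.7]
gripper_width: 0.7
gripper_force: 11.2
```

Request:
{"fn": "send_rows", "kwargs": {
  "grip": [-1,-1,-1,-1,-1,-1,-1,-1],
  "xyz": [
    [0,0,0],
    [0,0,0],
    [0,0,0],
    [0,0,0],
    [0,0,0],
    [0,0,0],
    [0,0,0],
    [0,0,0]
  ],
  "yaw": [0,0,0,0,0,0,0,0]
}}

```text
time_s: 13.27
ee_pos: [545.1, 83.6, 26.9]
ee_rot: [180.0, 0.1, 180.0]
force: [-6.9, -1.4, 21.9]
gripper_width: 0.4
gripper_force: 11.2
```

Request:
{"fn": "send_rows", "kwargs": {
  "grip": [-1,-1,-1,-1,-1,-1,-1,-1],
  "xyz": [
    [0,0,0],
    [0,0,0],
    [0,0,0],
    [0,0,0],
    [0,0,0],
    [0,0,0],
    [0,0,0],
    [0,0,0]
  ],
  "yaw": [0,0,0,0,0,0,0,0]
}}

```text
time_s: 13.93
ee_pos: [545.1, 83.6, 27.0]
ee_rot: [180.0, 0.1, 180.0]
force: [-7.1, -0.9, 22.0]
gripper_width: 0.5
gripper_force: 11.2
```

Now I'll let the lever up at about 18 mm/s.

Request:
{"fn": "send_rows", "kwargs": {
  "grip": [-1,-1,-1,-1,-1,-1,-1,-1],
  "xyz": [
    [0,0,0.0015],
    [0,0,0.003],
    [0,0,0.0045],
    [0,0,0.006],
    [0,0,0.0075],
    [0,0,0.009],
    [0,0,0.0105],
    [0,0,0.012]
  ],
  "yaw": [0,0,0,0,0,0,0,0]
}}

```text
time_s: 14.6
ee_pos: [545.2, 83.6, 36.2]
ee_rot: [180.0, 0.1, 180.0]
force: [0.9, -0.1, 2.1]
gripper_width: 0.5
gripper_force: 1.1
```

Request:
{"fn": "send_rows", "kwargs": {
  "grip": [-1,-1,-1,-1,-1,-1,-1,-1],
  "xyz": [
    [0,0,0.0015],
    [0,0,0.003],
    [0,0,0.0045],
    [0,0,0.006],
    [0,0,0.0075],
    [0,0,0.009],
    [0,0,0.0105],
    [0,0,0.012]
  ],
  "yaw": [0,0,0,0,0,0,0,0]
}}

```text
time_s: 15.27
ee_pos: [544.9, 83.6, 48.3]
ee_rot: [180.0, 0.0, 180.0]
force: [1.6, 0.1, 3.3]
gripper_width: 0.4
gripper_force: 1.5
```

Request:
{"fn": "send_rows", "kwargs": {
  "grip": [-1,-1,-1,-1,-1,-1,-1,-1],
  "xyz": [
    [0,0,0.0015],
    [0,0,0.003],
    [0,0,0.0045],
    [0,0,0.006],
    [0,0,0.0075],
    [0,0,0.009],
    [0,0,0.0105],
    [0,0,0.012]
  ],
  "yaw": [0,0,0,0,0,0,0,0]
}}

```text
time_s: 15.93
ee_pos: [544.9, 83.6, 60.2]
ee_rot: [180.0, 0.0, 180.0]
force: [3.5, -0.1, 3.4]
gripper_width: 0.3
gripper_force: 2.0
```

Request:
{"fn": "send_rows", "kwargs": {
  "grip": [-1,-1,-1,-1,-1,-1,-1,-1],
  "xyz": [
    [0,0,0.0015],
    [0,0,0.003],
    [0,0,0.0045],
    [0,0,0.006],
    [0,0,0.0075],
    [0,0,0.009],
    [0,0,0.0105],
    [0,0,0.012]
  ],
  "yaw": [0,0,0,0,0,0,0,0]
}}

```text
time_s: 16.6
ee_pos: [544.4, 83.6, 72.1]
ee_rot: [180.0, -0.0, 180.0]
force: [4.0, -0.0, 4.6]
gripper_width: 0.3
gripper_force: 2.0
```

Request:
{"fn": "send_rows", "kwargs": {
  "grip": [-1,-1,-1,-1,-1,-1,-1,-1],
  "xyz": [
    [0,0,0.0015],
    [0,0,0.003],
    [0,0,0.0045],
    [0,0,0.006],
    [0,0,0.0075],
    [0,0,0.009],
    [0,0,0.0105],
    [0,0,0.012]
  ],
  "yaw": [0,0,0,0,0,0,0,0]
}}

```text
time_s: 17.27
ee_pos: [542.5, 83.4, 83.0]
ee_rot: [-180.0, -0.3, 180.0]
force: [0.2, -0.4, -0.2]
gripper_width: 0.5
gripper_force: 0.0
```

Request:
{"fn": "send_rows", "kwargs": {
  "grip": [-1,-1,-1,-1,-1,-1,-1,-1],
  "xyz": [
    [0,0,0.0015],
    [0,0,0.003],
    [0,0,0.0045],
    [0,0,0.006],
    [0,0,0.0075],
    [0,0,0.009],
    [0,0,0.0105],
    [0,0,0.012]
  ],
  "yaw": [0,0,0,0,0,0,0,0]
}}

```text
time_s: 17.93
ee_pos: [544.6, 83.6, 96.2]
ee_rot: [180.0, 0.0, 180.0]
force: [0.1, -0.3, 0.2]
gripper_width: 0.7
gripper_force: 0.0
```

The fingers are free of the paddle. I'll back off and check.

Request:
{"fn": "send_rows", "kwargs": {
  "grip": [-1,-1,-1,-1,-1,-1,-1,-1],
  "xyz": [
    [0,0,0.02],
    [0,0,0.05],
    [-0.03,0,0.07],
    [-0.06,0,0.08],
    [-0.1,0,0.08],
    [-0.13,0,0.08],
    [-0.165,0,0.08],
    [-0.165,0,0.08]
  ],
  "yaw": [0,0,0,0,0,0,0,0]
}}

```text
time_s: 18.6
ee_pos: [372.5, 82.9, 175.4]
ee_rot: [-180.0, -0.4, -180.0]
force: [-0.4, -0.8, 0.0]
gripper_width: 0.1
gripper_force: 0.0
```

Request:
{"fn": "send_rows", "kwargs": {
  "grip": [-1,-1,-1,-1,-1,-1],
  "xyz": [
    [0,0,0],
    [0,0,0],
    [0,0,0],
    [0,0,0],
    [0,0,0],
    [0,0,0]
  ],
  "yaw": [0,0,0,0,0,0]
}}

```text
time_s: 19.1
ee_pos: [380.2, 83.6, 175.8]
ee_rot: [180.0, -0.0, 180.0]
force: [0.4, -0.3, 0.3]
gripper_width: 0.5
gripper_force: 0.0
```

```bash
python3 - <<'E'
from h import *
s=grab('side'); st=env.state()
print(st['time_s'],st['ee_pos'].round(1),st['force'].round(2),np.abs(st['qvel']).max())
a=cv2.resize(s['frame'][80:330,180:450],None,fx=2.3,fy=2.3,interpolation=cv2.INTER_CUBIC)
cv2.imwrite('pics/c7.png',a[...,::-1])
E
```

```text
19.15 [380.   83.6 175.8] [ 0.48 -0.59  0.75] 0.27464729699533036
```

View pics/c7.png

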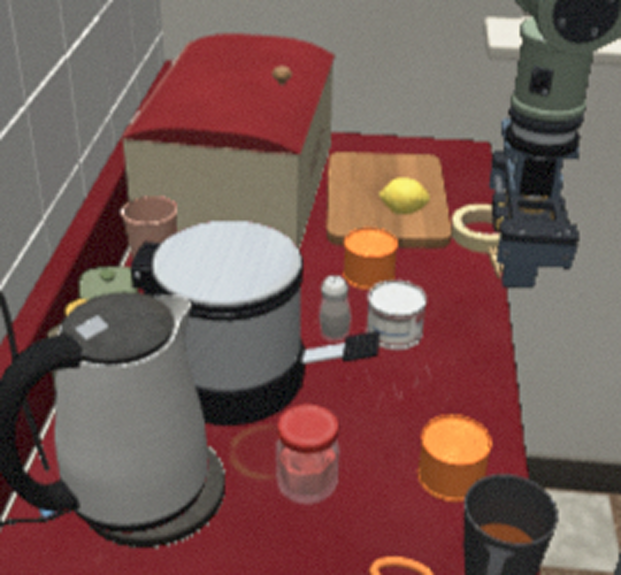

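The lid is shut at crop (227,263), the paddle is back up at (360,347), and the tin stands clear at (397,315). The salt shaker and jam jar are undisturbed and the robot is clear of everything, so I'm handing in.

```bash
python3 -c "
from workcell import env
print(env.job_done())"
```

```text
the job is handed in; nothing more can be done
None
```

The job is handed in, though no verdict came back: I pushed the tin upright about 6 cm clear of the paddle on the right, held the lid fully open for about 4 s, let it close slowly until shut, and moved nothing else that I could see.

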